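Bar the vibrating-table drive round by hand and hold its eccentric at the bottom

ROBOT

A 6-joint arm with a two-finger parallel gripper is mounted at the origin on the work surface. World frame = base frame: x ahead of the robot, y to its left, z up, the work surface at z = 0. Lengths are in mm, angles in rad, forces in N, time in s.
With the tool pointing down it reaches from about 325 to 875 mm from the base axis. Payload 4.4 kg.
Tool frame: the origin (TCP) lies between the finger pads, 19 mm behind the fingertips; this is the grasp point; z points along the fingers, y is the line along which they close (so a half turn about z gives the same grasp; the last joint's range is limited). The gripper opens to 85 mm and grips with 20 to 120 N. Pads are 22 mm wide; open, the fingers measure 114 mm over their backs; the gripper's body (76 mm by 85 mm) begins 54 mm behind the grasp point. The pads swing forward as they close: fully open they stand 13 mm farther back than shut.
Start: joints at [-1.379, 0.207, 1.542, -0, 1.393, -0.15], TCP at [193.26, -541.552, 249.982] pointing down, gripper open.
Joint ranges: [-2.73, 2.73], [-0.86, 2.22], [0.23, 2.46], [-1.11, 4.25], [0.08, 2.63], [-2.82, 2.82]. Speed limits (rad/s): [2.79, 2.79, 3.14, 3.14, 3.14, 3.14].

INTERFACE

Orientations are given as a 3x3 rotation matrix whose columns are the frame's x, y, z axes.
In Python, from plant import ctrl, sensors, optics gives the robot as it stands. Calls block until the motion is done:
- ctrl.move_ptp(position, orientation): joint-space move of the TCP to a pose.
- ctrl.move_l(position, rot=None, vel=150, threshold=None): straight line of the TCP; rot=None keeps the orientation; vel is the mean speed in mm/s. With threshold (N) it stops when the force on the tool has changed by that much, and returns True; else False.
- ctrl.set_joints(angles): joint-space move.
- ctrl.gripper_to(opening, force=None): finger opening in mm; force is the grip in N (None keeps the last); returns when the fingers have stopped.
- ctrl.hold(seconds).
- ctrl.solve_ik(position, orientation): joint angles nearest the present ones, or None.
- sensors.read_state(): the state.
- optics.grab_frame(name): name is "side" or "top"; returns (picture, depth): 480x640x3 uint8, red, green, blue; 480x640 float32, mm along the optical axis (not along the pixel's ray), 0 where there is no reading.
- optics.camera_params(name): a dict with "mtx" (3x3 intrinsics, pixels), "R" (3x3) and "t" (3): a world point X has camera coordinates R X + t. Camera axes: x right, y down, z forward; pixel columns grow to the right and rows downward; lengths in mm; the calibration is good to about 2 mm. A picture is of the moment at which its call begins. camera_params takes no time and is no camera call.
A pose or a line that the arm cannot do raises ctrl.MotionError and nothing moves.
- ctrl.finish_job(): hands the job in; it is judged then, once.
The state is a dict: "t": time; "q": joint angles; "qvel": joint speeds; "tau": joint torques, N m; "eef_pos": TCP position; "eef_rot": TCP orientation; "force": force on the tool from outside, world axes, zero at the start; "wrist_torque": the same for the moment, N m; "grip_width": finger opening in mm; "grasp_force": force on a finger pad.
Only numpy, scipy, OpenCV 4.12 (cv2) and the standard library are available. Lean on these libraries where they do the work, as an engineer would, in place of code of your own. Each camera call takes 0.05 s, during which the arm holds its last target. There are 200 camera calls.

TASK

The blue drive of the vibrating table is locked, and its eccentric weight is shut inside the housing where nobody can see how it stands. Pull the red-knobbed locking pin up out of its guide and stand it in the brass parking tube, then crank the handwheel round by its handle, at least half a turn, feeling where it is heavy to lift and where it wants to run on down, and bring the heavy side straight down. Finish with the wheel still there and the handle still gripped in the fingers; leave the tube standing and the sample tin, the dial gauge and the brush where they are.

Things in the scene. Friction and masses are not known exactly. Their poses are not given: they have to be found in the camera images.
- drive: Drive unit, fixed to the bench: base plate 200 x 220 mm, closed blue drum housing (dia 140, up to 222 mm high), shaft level, 140 mm above the bench. Origin on the bench; z up; its y axis runs along the shaft, the handwheel is on its -y side. Over the shaft, 35 mm to -y of the origin, stands the pin guide: an upright steel tube 200 to 245 mm above the bench, bore 16, outside dia 28 mm.
- wheel: Aluminium handwheel on the shaft, a disc of dia 170 mm, 16 mm thick, outer face 83 mm to -y of the drive's origin; origin on the shaft's axis above the drive's origin, z axis from the shaft towards the handle. Wheel, handle and shaft are in balance: only the hidden eccentric (about 1 kg, 45 mm off axis) makes a heavy side. Its angle to the handle differs every time and shows nowhere.
- shaft (a joint): Turn of shaft, wheel and eccentric together (rad, 0 at the start, right-handed about the drive's y axis); endless, stays where left. Seals drag: turning slowly takes about 8 N at the handle, plus or minus up to 7 N as a sine of the angle: most with the heavy side level with the shaft and rising, least with it level and sinking, 8 N with it at top or bottom. At rest the seals hide the load.
- crank_centre (a point): Fixed point on the shaft's axis, 148 mm to -y of the drive's origin: the centre of the circle, radius 70 mm, upright, on which the point handle_grip runs. Axes as drive.
- handle_grip (a point): Point on the axis of the black revolving handle (dia 24 mm, 88 mm long, parallel to the shaft, standing out from the wheel's face to -y), 65 mm out from the face: a good place to grip, from above, across the handle. The handle turns freely on its own spindle, so the gripper may keep its attitude all the way round.
- lock_pin: Locking pin: steel shank dia 12 mm, 66 mm long, below a red cylindrical knob dia 24 mm, 45 mm high; 90 g. Origin at the lower tip, z towards the knob. At the start it hangs upright by its knob on top of the guide, tip 179 mm above the bench between the forks of the locking dog on the shaft (2 mm play each side), and locks the wheel; lifted 70 mm it is clear of the guide.
- tube: Parking tube, loose, 0.7 kg: square steel foot 90 x 90 x 6 mm with an upright brass tube, outside dia 36 mm, bore 28 mm, rim 61 mm above the bench. Origin under the foot's centre.
- tube_floor (a point): Centre of the parking tube's inner floor, 11 mm above the bench. The parked pin stands in it on its tip and may lean.
- tin: Bystander: closed round aluminium sample tin, dia 60 mm, 45 mm high. Origin under its centre.
- gauge: Bystander: dial gauge lying face up, dia 58 mm, 20 mm high, stem 55 mm long to its -x. Origin under the dial's centre.
- brush: Bystander: hand brush lying on the bench along its x axis. Origin on its underside.

How it is judged (in metres and radians):
On the way, in this order (a step that is already met when the one before it is completed fails the run):
1. the locking pin stands in the parking tube, let go (horizontal distance between lock_pin and tube_floor below 0.025 m and height (world z) of lock_pin below 0.03 m and angle between lock_pin's own z axis and vertical below 0.6 rad and contact force between the fingers and lock_pin below 0.05 N), for 0.2 s.
2. the fingers have cranked the handle round to the side opposite to where it stood (over 118 degrees), caught while the heavy side is not at the bottom (distance of handle_grip from where it was at the start of the episode above 0.12 m and contact force between the fingers and wheel above 1 N and distance between the grasp point and handle_grip below 0.05 m and angle between eccentric's own z axis and vertical above 0.45 rad).
At the end, for the whole second after the job is handed in: The heavy side of the eccentric points straight down within 0.30 rad (17 degrees), the wheel is at rest, the fingers grip the handle (more than 5 N, tool point within 50 mm of handle_grip), and the pin stands in the parking tube, which is upright (all of step 1 and angle between eccentric's own z axis and vertical below 0.3 rad and contact force between the fingers and wheel above 5 N and distance between the grasp point and handle_grip below 0.05 m and angular speed of wheel below 0.1 rad/s and angle between tube's own z axis and vertical below 0.2 rad); the arm keeps its last pose, push and grip.
It fails at once if the sample tin, the dial gauge or the brush is pushed more than 30 mm (distance of any of tin, gauge, brush from where it was at the start of the episode above 0.03 m).
It fails at once if the parking tube is tipped over (angle between tube's own z axis and vertical above 0.6 rad).
It also fails if it takes over 72 s, if anything falls off the work surface, if the arm or the gripper's body presses on something with over 40 N, if the wrist force passes 120 N, or if a joint passes its speed limit or range.

## Working session

There is one attempt and no reset: what is moved stays moved. The work goes in short steps, each a Python script; the robot and the scene stay as the last script left them, time stands still between calls to the robot, and variables do not carry over. Pictures are saved under pics/ and viewed, at most 10 in all, crops included, and the job is handed in when it is done.

```bash
mkdir -p pics; ls; python3 - <<'E'
from plant import ctrl, sensors, optics
import cv2, numpy as np
for n in ("side","top"):
    p,d=optics.grab_frame(n); cv2.imwrite(f"pics/{n}0.png",p[:,:,::-1]); np.savez(f"{n}0.npz",p=p,d=d)
    c=optics.camera_params(n); print(n,c["mtx"].tolist(),(-c["R"].T@c["t"]).round(1),c["R"].round(3).tolist())
s=sensors.read_state(); print(s["t"],s["force"],s["eef_rot"],s["grip_width"])
E
```

```text
pics
side [[542.999961765182, 0.0, 320.6158621906694], [0.0, 542.999961765182, 247.25140360232965], [0.0, 0.0, 1.0]] [148.4 654.3 750.7] [[-0.866, -0.501, 0.012], [-0.308, 0.513, -0.801], [0.395, -0.697, -0.598]]
top [[615.691963528479, 0.0, 320.57363195613925], [0.0, 615.691963528479, 225.2247362824098], [0.0, 0.0, 1.0]] [ 333.3  -49.8 1244.6] [[-0.027, -1.0, 0.006], [-0.98, 0.025, -0.197], [0.197, -0.012, -0.98]]
0.1 [-0.27786519  0.13133863  0.21257535] [[ 9.41817388e-01  3.36124713e-01 -4.31315616e-04]
 [ 3.36124851e-01 -9.41815062e-01  2.11510893e-03]
 [ 3.04720836e-04 -2.13702226e-03 -9.99997670e-01]] 85.38915632261414
```

View pics/side0.png

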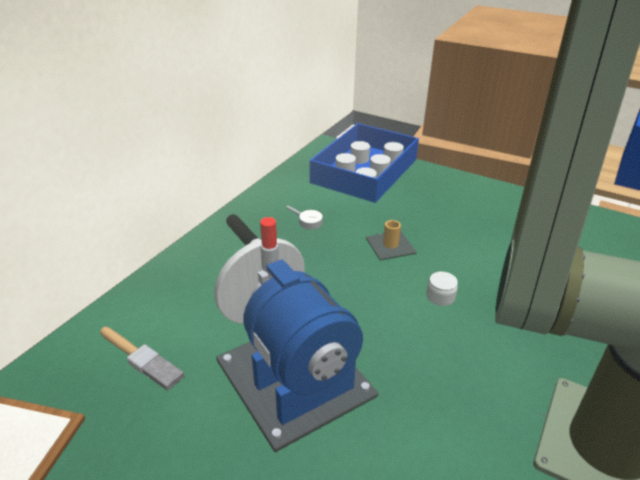

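View pics/top0.png

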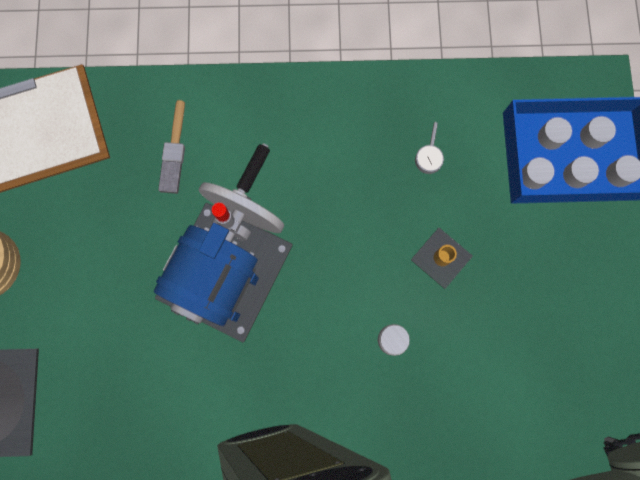

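The side view shows the knob at (268,233), the handle at (240,228), the tube at (392,235) and the tin at (443,288). The top view shows the knob at (220,211), the handle at (255,168), the tube at (446,255) and base bolts at (282,248) and (240,330).

```bash
cat > h.py <<'E'
import cv2, numpy as np
from plant import ctrl, sensors, optics
C={n:optics.camera_params(n) for n in("side","top")}
def pts(n,m,d):
    v,u=np.nonzero(m&(d>0)); z=d[v,u]; c=C[n]
    X=np.stack([u,v,np.ones_like(u)],0)*z
    return ((np.linalg.inv(c["mtx"])@X).T-c["t"])@c["R"]
def ray(n,u,v):
    c=C[n]; d=c["R"].T@np.linalg.inv(c["mtx"])@np.array([u,v,1.]); return -c["R"].T@c["t"],d/np.linalg.norm(d)
def onz(n,u,v,z):
    o,d=ray(n,u,v); return o+d*(z-o[2])/d[2]
def tri(p,q):
    A=0;b=0
    for n,(u,v) in(("side",p),("top",q)):
        o,d=ray(n,u,v);P=np.eye(3)-np.outer(d,d);A=A+P;b=b+P@o
    return np.linalg.solve(A,b)
def roi(sh,x0,x1,y0,y1):
    m=np.zeros(sh,bool);m[y0:y1,x0:x1]=1;return m
def mask(p,kind):
    h,s,v=[a.astype(int) for a in cv2.split(cv2.cvtColor(p,cv2.COLOR_RGB2HSV))]
    return {"red":((h<8)|(h>172))&(s>150)&(v>80),"brass":(h>8)&(h<28)&(s>90)&(v>60),"black":(v<60)&(s<140)}[kind]
def cen(m): v,u=np.nonzero(m); return u.mean(),v.mean()
E
python3 - <<'E'
from h import *
R={"side":{"red":(250,285,210,255),"brass":(378,406,215,252),"black":(220,262,208,247)},
   "top":{"red":(205,235,198,226),"brass":(432,460,240,270),"black":(232,275,140,200)}}
cc={};pl={}
for n in R:
    f=np.load(n+"0.npz");p,d=f["p"],f["d"]
    for k,r in R[n].items():
        m=mask(p,k)&roi(d.shape,*r); cc[n,k]=cen(m); X=pts(n,m,d)
        print(n,k,m.sum(),np.round(cc[n,k],1),"med",np.median(X,0).round(1),"p5",np.percentile(X,3,0).round(),"p95",np.percentile(X,97,0).round())
        if k=="black":
            v,u=np.nonzero(m); vx,vy,x0,y0=cv2.fitLine(np.stack([u,v],1).astype(np.float32),cv2.DIST_HUBER,0,.01,.01).ravel()
            t=(u-x0)*vx+(v-y0)*vy; e=[(x0+vx*s,y0+vy*s) for s in(t.min(),t.max())]
            pl[n]=np.cross(ray(n,*e[0])[1],ray(n,*e[1])[1]),ray(n,x0,y0)[0]; print(" ends",np.round(e,1))
        if k=="red": 
            t=X[X[:,2]>X[:,2].max()-4];print(" knob top",t.mean(0),len(t))
print("tri red",tri(cc["side","red"],cc["top","red"]))
print("brass tri",tri(cc["side","brass"],cc["top","brass"]))
N=np.array([v[0] for v in pl.values()]);dr=np.cross(*N);dr/=np.linalg.norm(dr)
c=np.linalg.lstsq(N,[v[0]@v[1] for v in pl.values()],rcond=None)[0]
M=tri(cc["side","black"],cc["top","black"]);print("handle dir",dr,"mid",M)
a,b=onz("top",282,248,8),onz("top",240,330,8);print("bolts",a,b,(a-b)/np.linalg.norm(a-b))
E
```

```text
side red 269 [269.4 230.4] med [547.2 106.8 281.9] p5 [543.  94. 252.] p95 [562. 113. 291.]
 knob top [553.42005994 103.25426296 290.20932366] 105
side brass 378 [391.6 233.6] med [ 503.9 -294.8   44.8] p5 [ 490. -322.   12.] p95 [ 521. -288.   62.]
side black 4 [244.5 239.2] med [623.7  76.7 214.7] p5 [617.  76. 214.] p95 [626.  77. 218.]
 ends [[243.  239.3]
 [247.  239.1]]
top red 238 [219.9 211.4] med [551.7  98.5 289.1] p5 [543.  89. 258.] p95 [564. 111. 293.]
 knob top [554.45464926 100.82905221 291.54633564] 75
top brass 368 [444.9 254.9] med [ 509.2 -310.4   40.5] p5 [ 491. -324.    7.] p95 [ 525. -291.   64.]
top black 614 [253.  167.7] med [643.1  52.2 220. ] p5 [608.  30. 213.] p95 [679.  75. 225.]
 ends [[241.6 189.4]
 [264.5 146.2]]
tri red [554.09498493 100.28337508 272.69423675]
brass tri [ 508.89441883 -309.78097975   34.07744606]
handle dir [-0.80788123  0.28896815  0.5136393 ] mid [647.08255594  52.9596189  193.11847932]
bolts [535.92768936  15.30448483   8.        ] [373.76515593 100.75329034   8.        ] [ 0.88469303 -0.46617404  0.        ]
```

```bash
python3 - <<'E'
import cv2
a=cv2.imread("pics/side0.png")[190:310,200:420];b=cv2.imread("pics/top0.png")[130:350,150:480]
import numpy as np
a=cv2.resize(a,(800,436));cv2.imwrite("pics/c1.png",a)
E
python3 - <<'E'
from h import *
a,b=onz("top",241.6,189.4,213),onz("top",264.5,146.2,213);print("handle ends",a,b,np.linalg.norm(b-a),(b-a)/np.linalg.norm(b-a))
f=np.load("top0.npz");p,d=f["p"],f["d"]
X=pts("top",mask(p,"black")&roi(d.shape,232,275,140,200),d);X=X[X[:,2]>205]
print("dir3d",np.linalg.svd(X-X.mean(0))[2][0],X.mean(0))
# dark base plate in top/ tube foot
for n,r in(("top",(432,460,240,270)),("side",(378,406,215,252))):
    f=np.load(n+"0.npz");p,d=f["p"],f["d"]
    X=pts(n,mask(p,"brass")&roi(d.shape,*r),d);X=X[(X[:,2]>56)&(X[:,2]<68)]
    (c,rad)=cv2.minEnclosingCircle(X[:,:2].astype(np.float32));print(n,"rim",c,rad,len(X),np.median(X[:,2]))
for n,(x,y) in {"top":(412,225),"side":(362,225)}.items():
    f=np.load(n+"0.npz");p,d=f["p"],f["d"]
    hsv=cv2.cvtColor(p,cv2.COLOR_RGB2HSV); m=((hsv[...,1]<70)&(hsv[...,2]<110))|mask(p,"brass")
    m&=roi(d.shape,x-5,x+60,y-5,y+65); 
    k,l,s,c=cv2.connectedComponentsWithStats(m.astype(np.uint8));i=1+s[1:,4].argmax()
    q=np.argwhere(l==i)[:,::-1].astype(np.float32);R=cv2.minAreaRect(q)
    X=pts(n,l==i,d);X=X[X[:,2]<20]
    G=np.array([onz(n,u,v,6)[:2] for u,v in q if 1]);
    if n=="top": print("foot",n,s[i],cv2.minAreaRect(np.float32(G)))
    else: print("foot3d",cv2.minAreaRect(np.float32(X[:,:2])))
E
```

```text
handle ends [606.61787148  72.77752806 213.        ] [683.78331873  32.55426068 213.        ] 87.01963851323849 [ 0.886759   -0.46223207  0.        ]
dir3d [-8.86219020e-01  4.63265937e-01 -7.21986762e-04] [643.13406365  52.17410704 219.54846535]
top rim (507.8935546875, -308.1838073730469) 18.17055320739746 114 60.91293953610803
side rim (509.6305236816406, -304.8974304199219) 19.879070281982422 91 60.39595057798877
foot top [ 411  228   61   61 1935] ((508.7080383300781, -308.2797546386719), (90.16262817382812, 90.65859985351562), 46.96074295043945)
foot3d ((532.9978637695312, -340.0931396484375), (37.927982330322266, 128.67886352539062), 32.822078704833984)
```

View pics/c1.png

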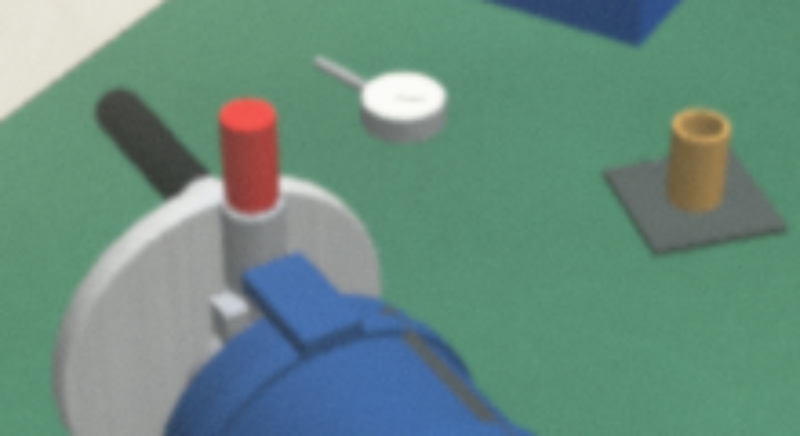

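The crop shows the knob sitting on the guide, a silver boss at the handle root, and the handle at the top of its circle. The tube stands upright. Next I grip the knob and lift it.

```bash
cat >> h.py <<'E'
S=np.array([.886,-.463,0]);S/=np.linalg.norm(S);Eh=np.array([-S[1],S[0],0])
ROT=np.stack([np.cross(Eh,[0,0,-1]),Eh,[0,0,-1]],1)
PIN=np.array([554,101.5,0]);TUBE=np.array([508.3,-308,0]);CC=PIN+113*S+[0,0,140]
def st(msg=""):
    s=sensors.read_state();print(msg,"t",round(s["t"],2),"p",np.round(s["eef_pos"],1),"f",np.round(s["force"],1),"w",round(s["grip_width"],1),"g",round(float(np.max(s["grasp_force"])),1));return s
E
python3 - <<'E'
from h import *
print(CC,ROT.round(3).tolist())
ctrl.move_ptp(PIN+[0,0,345],ROT);st()
ctrl.gripper_to(60,30)
ctrl.move_l(PIN+[0,0,271],vel=100,threshold=15);st("down")
ctrl.gripper_to(15,40);st("grip")
for n in("side","top"):
    p,d=optics.grab_frame(n);cv2.imwrite(f"pics/{n}1.png",p[:,:,::-1])
ctrl.move_l(PIN+[0,0,360],vel=80,threshold=25);st("lift")
E
```

```text
[654.14980261  49.1643808  140.        ] [[-0.886, 0.463, 0.0], [0.463, 0.886, 0.0], [0.0, 0.0, -1.0]]
 t 2.73 p [554.1 100.6 344.8] f [-0.1 -0.8 -0.2] w 85.3 g 0.0
down t 3.99 p [554.5 101.5 271.8] f [-0.1  0.6  0.4] w 59.8 g 0.0
grip t 4.41 p [554.5 101.5 271.9] f [-1.5  0.7  3.1] w 23.3 g 39.2
lift t 5.78 p [553.6 101.5 359.1] f [ 0.7 -0.3 -1.1] w 23.1 g 39.2
```

```bash
python3 - <<'E'
from h import *
ctrl.move_l(TUBE+[0,0,360],ROT,vel=250)
ctrl.move_l(TUBE+[0,0,180],vel=150);st()
ims=[]
for n,(x,y) in(("side",(330,150)),("top",(390,190))):
    p,d=optics.grab_frame(n); ims.append(cv2.resize(p[y:y+110,x:x+110,::-1],(400,400)))
cv2.imwrite("pics/tube1.png",np.hstack(ims))
E
```

```text
t 8.93 p [ 509.  -308.6  181.3] f [ 0.7  0.3 -0.8] w 22.8 g 39.2
```

View pics/tube1.png

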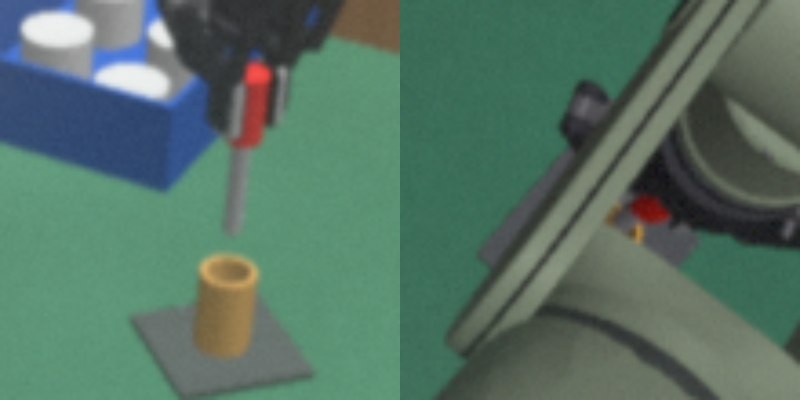

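The side crop shows the pin leaning in the fingers, with the knob at (257,100) and the tip at (232,232), above the tube rim centred at (228,268). I'll work out the tip position before inserting.

```bash
python3 - <<'E'
from h import *
k=110/400; px=lambda u,v:((u+.5)*k+330-.5,(v+.5)*k+150-.5)
s=sensors.read_state();T=s["eef_pos"];print(T,s["eef_rot"].round(3).tolist() if hasattr(s["eef_rot"],'round') else s["eef_rot"])
for z in(84,88,92): print("tip",z,onz("side",*px(233,236),z).round(1))
# project nominal tip
c=C["side"]
def pr(X): q=c["mtx"]@(c["R"]@X+c["t"]); return q[:2]/q[2]
print("nominal tip px",pr(T+[0,0,-93]),"obs",px(233,236)," knobtop nominal",pr(T+[0,0,18]),"obs",px(257,72))
print("rim nominal",pr(TUBE+[0,0,61]),"obs",px(228,272))
# tip constrained: tilt in S about grasp point
for a in np.deg2rad([0,4,8,12,16,20]):
    ax=np.cos(a)*np.array([0,0,1])-np.sin(a)*S; print(np.rad2deg(a).round(),pr(T-93*ax).round(1),pr(T+18*ax).round(1))
E
```

```text
[ 509.01356721 -308.56031421  181.39969175] [[-0.886, 0.463, 0.002], [0.463, 0.886, -0.002], [-0.003, -0.001, -1.0]]
tip 84 [ 509.7 -313.    84. ]
tip 88 [ 507.5 -307.2   88. ]
tip 92 [ 505.4 -301.4   92. ]
nominal tip px [393.35706293 213.91318592] obs (393.7125, 214.53750000000002)  knobtop nominal [398.207397   169.74388805] obs (400.3125, 169.4375)
rim nominal [392.42926783 224.29199909] obs (392.3375, 224.4375)
0.0 [393.4 213.9] [398.2 169.7]
4.0 [391.6 212.5] [398.6 170. ]
8.0 [389.8 210.9] [399.  170.3]
12.0 [388.1 209.1] [399.3 170.6]
16.0 [386.4 207.2] [399.7 171. ]
20.0 [384.8 205.2] [400.  171.4]
```

The lean was only perspective: the tip projects within 1 px of where it should be, and the rim matches too. I'll insert it.

```bash
python3 - <<'E'
from h import *
hit=ctrl.move_l(TUBE+[0,0,104.5],vel=70,threshold=10);st(f"ins {hit}")
ctrl.gripper_to(45);st("open")
ctrl.move_l(TUBE+[0,0,240],vel=150);st()
ctrl.move_l(TUBE+[0,-0,330],vel=250)
ims=[]
p,d=optics.grab_frame("side");cv2.imwrite("pics/tube2.png",cv2.resize(p[170:270,340:450,::-1],(440,400)))
H=CC+[0,0,70]+5*S
ctrl.move_l(H+[0,0,110],ROT,vel=300);ctrl.gripper_to(60,30);st("above handle")
E
```

```text
ins False t 10.25 p [ 508.7 -308.3  105.1] f [-1.4 -0.2 -1.1] w 23.1 g 39.2
open t 10.59 p [ 508.5 -308.2  104.9] f [-0.2 -0.3 -1.1] w 45.1 g 0.0
 t 11.64 p [ 507.7 -307.5  238.6] f [-0.4  0.6 -1. ] w 45.2 g 0.0
above handle t 13.93 p [658.5  45.9 320.3] f [0.4 0.7 0.2] w 60.1 g 0.0
```

View pics/tube2.png

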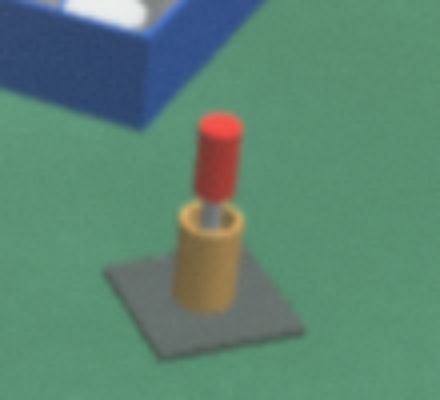

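The pin stands in the tube, knob at (218,155) in the crop, and is let go. Now I grip the handle and feel out the first arc.

```bash
cat >> h.py <<'E'
import json,os
Z=np.array([0,0,1.])
def arc(a0,a1,step=6,vel=40,off=np.zeros(3),r=70,limit=60):
    """crank (deg) in small chords, log force along (ft) and outward (fr) of the path at each end"""
    out=[]
    n=max(1,int(round(abs(a1-a0)/step)))
    for a in np.linspace(a0,a1,n+1)[1:]:
        x=np.deg2rad(a);rad=np.sin(x)*Eh+np.cos(x)*Z;tan=(np.cos(x)*Eh-np.sin(x)*Z)*np.sign(a1-a0)
        ctrl.move_l(CC+off+5*S+r*rad,vel=vel)
        s=sensors.read_state();f=np.array(s["force"]);d=np.array(s["eef_pos"])-CC-off
        out.append((round(s["t"],2),round(float(a),1),round(float(np.rad2deg(np.arctan2(d@Eh,d@Z))),1),*np.round([-f@tan,-f@rad,-f@S,np.hypot(d@Eh,d@Z)],1)))
        if np.linalg.norm(f)>limit: print("LIMIT",f);break
    with open("log.txt","a") as g:
        for o in out:g.write(json.dumps([float(v) for v in o])+"\n")
    return np.array(out)
E
python3 - <<'E'
from h import *
H=CC+[0,0,70]+5*S
ctrl.move_l(H,vel=120,threshold=15);st("down")
ctrl.gripper_to(10,40);st("grip")
np.set_printoptions(suppress=True)
print(arc(0,30))
E
```

```text
down t 15.0 p [659.4  46.8 211.3] f [0.  1.  0.1] w 60.2 g 0.0
grip t 15.42 p [659.2  46.9 211. ] f [-0.6  1.1  2.5] w 22.9 g 39.1
[[15.75  6.    3.2  10.2  -6.6   1.7  70.8 ]
 [16.08 12.    9.2  11.1  -6.2   2.1  70.9 ]
 [16.42 18.   15.6  10.   -5.    2.3  71.  ]
 [16.75 24.   21.9   9.7  -5.4   2.4  71.  ]
 [17.08 30.   28.2   9.   -4.6   2.2  71.1 ]]
```

```bash
python3 - <<'E'
from h import *
np.set_printoptions(suppress=True)
o=arc(30,180);print(o[::2]);o2=arc(180,330) if len(o)==25 else o;print(o2[::2])
A=np.array([json.loads(l) for l in open("log.txt")]);x=np.deg2rad(A[:,2]);
M=np.stack([np.ones_like(x),np.sin(x),np.cos(x)],1);c,*_=np.linalg.lstsq(M,A[:,3],rcond=None)
print(c,"resid",np.std(A[:,3]-M@c));st()
E
```

```text
[[ 17.42  36.    34.5    8.5   -4.3    1.7   71.2 ]
 [ 18.08  48.    46.9    6.1   -3.4    1.6   71.2 ]
 [ 18.75  60.    59.2    5.1   -2.3    1.5   71.1 ]
 [ 19.42  72.    71.6    4.    -2.     0.1   71.  ]
 [ 20.08  84.    84.     1.6   -3.8   -1.4   70.7 ]
 [ 20.75  96.    96.4    0.3   -5.1   -2.    70.4 ]
 [ 21.42 108.   109.2    0.4   -4.8   -1.8   70.2 ]
 [ 22.08 120.   122.    -0.2   -4.3   -4.5   69.9 ]
 [ 22.75 132.   133.6   -2.9   -1.7   -5.8   69.7 ]
 [ 23.42 144.   144.6   -0.7    1.6   -3.9   69.6 ]
 [ 24.08 156.   156.3   -1.4    6.2   -3.1   69.6 ]
 [ 24.75 168.   167.6   -0.8    6.9   -2.5   69.4 ]
 [ 25.42 180.   179.8   -1.     6.3   -2.6   69.2 ]]
[[  25.75  186.   -174.1    -0.6     7.2    -1.9    69.2 ]
 [  26.42  198.   -162.3    -0.1     6.1    -1.7    69.  ]
 [  27.08  210.   -150.5     0.9     6.3    -2.5    69.  ]
 [  27.75  222.   -138.6     1.4     5.2    -3.6    69.  ]
 [  28.42  234.   -126.8     1.5     5.2    -4.7    69.  ]
 [  29.08  246.   -115.      3.1     4.7    -4.6    69.1 ]
 [  29.75  258.   -103.3     4.5     4.9    -7.9    69.3 ]
 [  30.42  270.    -91.7     4.7     3.9    -7.9    69.5 ]
 [  31.08  282.    -80.4     6.      4.5    -9.3    69.7 ]
 [  31.75  294.    -69.3     7.      4.1   -10.     69.9 ]
 [  32.42  306.    -58.3     8.2     3.     -9.7    70.1 ]
 [  33.08  318.    -47.4    10.7     1.6    -9.8    70.3 ]
 [  33.75  330.    -36.1    12.6    -3.3    -7.9    70.4 ]]
[ 4.23534305 -2.07086707  5.79865234] resid 0.9484990388555181
 t 33.75 p [639.8   9.9 196.9] f [  1.2 -14.8  -3.5] w 22.9 g 41.2
```

```bash
python3 - <<'E'
from h import *
np.set_printoptions(suppress=True)
o=arc(330,168);print(o[::2])
A=np.array([json.loads(l) for l in open("log.txt")]);n=len(A)-len(o)
d=np.ones(len(A));d[n:]=-1;x=np.deg2rad(A[:,2]);L=A[:,3]*d
for nm,i in(("fwd",slice(4,n)),("rev",slice(n+3,None)),("both",[k for k in range(len(A)) if 4<=k<n or k>=n+3])):
    M=np.stack([d,np.sin(x),np.cos(x)],1)[i]; c,*_=np.linalg.lstsq(M,L[i],rcond=None)
    print(nm,c.round(2),"bottom",(np.rad2deg(np.arctan2(c[1],c[2]))-90)%360,"resid",np.std(L[i]-M@c))
F=A[4:n];f=np.interp(o[:,1],F[:,1],F[:,3]);print(np.c_[o[:,1],(f-o[:,3])/2,(f+o[:,3])/2].round(1)[::2]);st()
E
```

```text
[[  34.08  324.    -38.6    -3.6    -3.3    -6.8    70.4 ]
 [  34.75  312.    -49.4    -0.6    -1.1    -7.4    70.1 ]
 [  35.42  300.    -61.3    -0.3     0.4    -8.     70.  ]
 [  36.08  288.    -73.2    -0.3     2.     -9.     69.8 ]
 [  36.75  276.    -84.9     0.9     2.7    -8.4    69.6 ]
 [  37.42  264.    -96.5     1.4     4.     -7.3    69.4 ]
 [  38.08  252.   -108.3     2.2     4.     -4.8    69.2 ]
 [  38.75  240.   -120.      3.4     5.5    -4.2    69.1 ]
 [  39.42  228.   -131.7     5.3     7.4    -4.2    69.  ]
 [  40.08  216.   -143.3     6.1     8.6    -3.4    69.  ]
 [  40.75  204.   -154.7     7.3    10.3    -1.7    69.1 ]
 [  41.42  192.   -166.      9.1    12.     -1.3    69.2 ]
 [  42.08  180.   -176.9     8.8    11.8    -2.2    69.4 ]
 [  42.75  168.    172.3     9.4    11.     -4.1    69.5 ]]
fwd [ 4.13 -2.1   5.6 ] bottom 249.47431938360432 resid 0.9388400939820191
rev [ 5.31 -4.34  4.04] bottom 222.9092329066631 resid 0.34923539804903786
both [ 3.89 -2.36  5.27] bottom 245.82684831890117 resid 0.8779129384508171
[[324.    7.    3.4]
 [312.    5.3   4.7]
 [300.    5.    4.7]
 [288.    3.8   3.5]
 [276.    2.8   3.6]
 [264.    1.1   2.5]
 [252.    0.4   2.6]
 [240.   -0.3   3.1]
 [228.   -2.    3.2]
 [216.   -2.3   3.8]
 [204.   -3.    4.3]
 [192.   -4.4   4.6]
 [180.   -4.9   3.9]
 [168.   -5.1   4.3]]
 t 42.75 p [663.   55.   71.2] f [ -1.7 -12.1   8.8] w 23.0 g 42.4
```

```bash
python3 - <<'E'
from h import *
A=np.array([json.loads(l) for l in open("log.txt")]);n=55
d=np.ones(len(A));d[n:]=-1;x=np.deg2rad(A[:,2]);L=A[:,3]*d;k=np.arange(len(A));ok=((k>=2)&(k<n))|(k>=n+3)
for lo in(-9,0.5,1.5,2.5):
    i=ok&(A[:,3]>lo);M=np.stack([d,np.sin(x),np.cos(x)],1)[i];c,*_=np.linalg.lstsq(M,L[i],rcond=None)
    print(lo,i.sum(),c.round(2),"bottom",(np.rad2deg(np.arctan2(c[1],c[2]))-90)%360,np.std(L[i]-M@c).round(2))
    j=i&(k<n);M=np.stack([d,np.sin(x),np.cos(x)],1)[j];c,*_=np.linalg.lstsq(M,L[j],rcond=None);print("   fwd",c.round(2),(np.rad2deg(np.arctan2(c[1],c[2]))-90)%360)
E
```

```text
-9 77 [ 3.93 -2.36  5.36] bottom 246.22527231267085 0.89
   fwd [ 4.19 -2.08  5.71] 250.00977265695496
0.5 55 [ 3.69 -2.47  5.84] bottom 247.088577716052 0.85
   fwd [ 4.06 -2.08  6.11] 251.23156229818272
1.5 43 [ 3.22 -2.57  6.65] bottom 248.85292031175015 0.73
   fwd [ 3.43 -2.3   7.36] 252.6380786530463
2.5 41 [ 3.25 -2.54  6.62] bottom 248.96357665627522 0.75
   fwd [ 3.47 -2.26  7.3 ] 252.78750239413435
```

The estimates agree at 246–252°, so I'll bring the handle to 248°, check the state and hand in.

```bash
python3 - <<'E'
from h import *
o=arc(168,248,step=8,vel=40);print(o[-3:])
ctrl.hold(0.5);s=st()
d=np.array(s["eef_pos"])-CC;print("angle",np.rad2deg(np.arctan2(d@Eh,d@Z))%360)
p,_=optics.grab_frame("side");m=mask(p,"red")&roi(p.shape[:2],370,420,180,240);print("pin knob px",cen(m),m.sum())
ctrl.finish_job()
E
```

```text
[[  45.88  232.   -128.8     1.6     5.9    -5.3    69.  ]
 [  46.27  240.   -121.      2.      4.5    -6.8    69.1 ]
 [  46.67  248.   -113.1     3.4     5.3    -7.4    69.2 ]]
 t 47.17 p [629.5  -9.8 112.9] f [ 9.   0.8 -0.1] w 22.7 g 41.3
angle 246.91145262558814
pin knob px (np.float64(394.5496688741722), np.float64(208.3112582781457)) 151
the job is handed in; nothing more can be done
```

I handed the job in at about 47 s: the pin stands in the parking tube and the fingers still grip the handle at about 41 N, with the heavy side straight down by my estimate (handle at about 247° from top; my force fits put bottom between 246° and 253°), though no verdict came back.

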